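# Varnish a carved plaque at the spray stand

### The arm

A 6-joint arm with a two-finger parallel gripper is mounted at the origin on the work surface. World frame = base frame: x ahead of the robot, y to its left, z up, the work surface at z = 0. Lengths are in m, angles in degrees, forces in N, time in s.
With the tool pointing down it reaches from about 0.25 to 0.725 m from the base axis. Payload 9.7 kg.
Tool frame: the origin (TCP) lies at the very end of the fingers, on their centre line; the grasp point (between the pads) lies 19 mm behind it; x points along the fingers, y is the direction in which the jaws open and shut, and the axes are right-handed (so a half turn about x gives the same grasp; the last joint's range is limited). The gripper opens to 85 mm and grips with 20 to 120 N. Pads are 22 mm wide; open, the fingers measure 114 mm over their backs; the gripper's body (76 mm by 85 mm) begins 54 mm behind the grasp point. The pads swing forward as they close: fully open they stand 13 mm farther back than shut.
Start: joints at [-63.999, 4.979, 10.078, 95.1, 0, 90], TCP at [0.241, -0.494, 0.231] pointing down, gripper open.
Joint ranges: [-179.16, 179.16], [-48.56, 103.87], [-65.8, 70.77], [-126.05, 130.52], [-82.76, 87.17], [-180, 180]. Speed limits (degrees/s): [127.2, 127.2, 147.25, 180, 180, 180].

### API

Orientations are given as [roll, pitch, yaw] about the fixed x, y, z axes, in that order (R = Rz(yaw) Ry(pitch) Rx(roll)).
In Python, from workcell import get_obs, cams, bot gives the robot as it stands.
- The arm moves only by the tool apply_moves, never from a script. Its argument "rows" is a list that holds one entry, the list of rows, each a list of 7 numbers: the shift along the tool's x, y, z in mm, then the turn, a rotation vector about the tool's x, y, z in rad, then the opening, from 0 (shut) to 1 (fully open). A call has 1 to 20 rows; each row is the pose to reach, as a shift and turn from the pose measured when the call began, along the tool's axes at that moment; what a row does not reach only later rows make up. A row lasts 1/10 s, in which the tool goes at most 50 mm and 8.59 degrees, less where a joint would pass 70% of its speed; a pose out of reach is approached as far as the arm can. A call with a gripper value outside its range is refused whole. The fingers move at their own pace and stop on an object; "newtons" is the grip in N (left out, the last holds). Time passes only in rows, so rows that repeat a pose let the fingers close. It gives the time, the measured TCP pose, the force and the opening at its end, in the units of the state.
- get_obs(): the state, without advancing time (a new reading comes with each control period).
- cams.camera(name): name is "side" or "top"; returns a dict with "pixels" (384x512x3 uint8, red, green, blue), "range_z" (384x512 float32, m along the optical axis (not along the pixel's ray), 0 where there is no reading), "fx", "fy", "cx", "cy" (pixels), "eye" and "attitude" of the camera in the world. Camera axes: x right, y up, looking along -z (the intrinsics and any distortion apply to the point x, -y, -z); pixel columns grow to the right and rows downward; lengths in m; the calibration is good to about 2 mm. A picture is of the moment at which its call begins.
- bot.job_done(): hands the job in, once; it reports no verdict.
Trained networks look in a picture, given as the dict that the camera call returned (one of the last four; its "shot" number tells which), for a name from the list of things; names that differ only in an ending like _2 or _b are one class to them, and where a whole thing is asked for, a point or a joint stands for the part that bears it (a point fixed in the world has none). Each returns a list of dicts, best first, with "confidence" (0 to 1); they miss things now and then, are a little off and sometimes report something else, mostly with a low value. They report only what shows in the picture. A call takes as long as a camera call. They do not tell look-alikes from the thing itself.
- cams.find_in(label, picture): "at" ([x, y, z] in m, in world coordinates, good to about 4 mm: the middle of the surface that is visible of it).
The state is a dict: "time": time; "q": joint angles; "qd": joint speeds; "joint_efforts": joint torques, N m; "ee_pos": TCP position; "tcp_rot": TCP orientation; "wrist_force": force on the tool from outside, world axes, zero at the start; "torque": the same for the moment, N m; "opening": finger opening in m.
Only numpy, scipy, OpenCV 4.12 (cv2) and the standard library are available. Lean on these libraries where they do the work, as an engineer would, in place of code of your own. Each camera call takes 0.05 s, during which the arm holds its last target.

### The job

Take the pale, unvarnished carved plaque out of the drying rack and stand it upright and centred in the groove of the wooden spray stand, carved side towards the spray can, without dropping it. Once it stands there on its own, let go and press the can's red spray cap fully down for a moment (about a quarter of a second or longer), then let it spring back up. Do not spray while the plaque is missing from the stand, and leave the dark varnished plaque, the jar and the gouge where they are.

Things in the scene. Friction and masses are not known exactly. Their poses are not given: they have to be found in the camera images.
- plaque: Plaque to varnish: wooden tablet 110 wide (y), 100 tall (z), 16 mm thick (x), 80-150 g. Front (+x): pale wood, dark carved fir tree and border; back (-x): 4 mm green layer, seen from above as a green stripe. Origin: centre of underside, z up. Starts upright in either rack slot, front along the rack's +x; pinch its top edge across the thickness from above.
- carved_face (a point): Middle of the bottom edge of the plaque's carved front face: 8 mm along the plaque's +x from the plaque's origin.
- varnished_plaque: Bystander: a plaque of the same size, dark brown with a brass-coloured pattern, in the rack's other slot. Same origin and axes. Leave it there.
- rack: Fixed wooden drying rack: board 190 (x) x 130 (y) x 15 mm. Two slots along y at x = -48 and +48 mm, each between rails 120 mm long, 8 mm thick, 30 mm tall, 20 mm apart. Plaques stand on the board, 15 mm above the bench. Origin: centre of underside.
- station: Fixed spray station: plywood board 140 (x) x 300 (y) x 15 mm; origin: centre of underside, z up. At y = +90 mm a blue-and-white spray can, 54 mm in diameter, its red cap's white nozzle pointing to -y; at y = -90 mm the wooden spray stand (see stand_seat). In the stand the plaque's front (+x) must point along the station's +y.
- stand_seat (a point): Where the middle of the plaque's underside belongs: centre of the floor (75 mm above bench) of a groove 26 mm wide that runs along x, 100 mm long and open at both ends; axes as station. Behind it (-y) a back rest 10 mm thick, 55 mm above the groove floor; in front (+y) a lip 10 mm thick, 10 mm high.
- cap_top (a point): Centre of the flat top of the red spray cap (36 mm in diameter, flat over the middle 30 mm, 22 mm tall), 168 mm above the bench when up; it goes down with the cap.
- spray_cap (a joint): How far the spray cap is pressed down: 0 m up, 0.007 m at its stop. A spring pushes it up: 3 N to begin, 10 N at the stop.
- jar: Bystander: closed white plastic jar, 52 mm in diameter, 85 mm tall, loose. Origin: centre of its underside.
- gouge: Bystander: a loose carving gouge lying on the bench, 205 mm long along its x (wooden handle to -x, blade to +x), 26 mm thick; origin at about the middle of its length, at bench height.
There are look-alikes about, which are no part of the job. What is shaped like the plaque but blue or purple is not meant.

How it is judged:
By the outcome, as a careful person would: the job done as asked, in the order asked, and still so for the second after the job is handed in, with the robot touching nothing.
It also fails if it takes over 54 s, if anything falls off the work surface, if the arm or the gripper's body presses on something with over 40 N, if the wrist force passes 120 N, or if a joint passes its speed limit or range.

## Working session

There is one attempt and no reset: what is moved stays moved. The work goes in short steps, Python scripts to look and compute and a tool call to move; the robot and the scene stay as the last step left them, time stands still between calls to the robot, and variables do not carry over. Pictures are saved under pics/ and viewed, and the job is handed in when it is done.

Besides the shell and the picture viewer there is one more tool, called as name(argument=value, ...), one argument or row to a line, values as JSON. apply_moves: Moves the arm, as the interface text tells. Its arguments: {"type":"object","properties":{"rows":{"type":"array"},"newtons":{"type":"number"}},"required":["rows"]}

```bash
mkdir -p pics; ls
python3 - <<'E'
from workcell import get_obs,cams,bot
import cv2,pickle
print(get_obs())
for n in("top","side"):
    p=cams.camera(n)
    cv2.imwrite(f"pics/{n}0.png",cv2.resize(p["pixels"][:,:,::-1],(800,600)))
    print(n,{k:v for k,v in p.items() if k not in("pixels","range_z")})
    pickle.dump(p,open(f"{n}0.pkl","wb"))
    for l in("plaque","varnished_plaque","rack","station","spray_cap","jar","gouge"):
        print(l,[(d["at"],round(d["confidence"],2)) for d in cams.find_in(l,p)][:5])
E
```

```text
pics
{'time': 0.0, 'q': array([-6.39999583e+01,  5.01156805e+00,  1.00349315e+01,  9.51002937e+01,
        2.17572910e-04,  8.99992757e+01]), 'qd': array([ 0.00511535,  0.06202965,  0.02520375, -0.02878605, -0.02189451,
       -0.06212784]), 'joint_efforts': array([ 2.03728094e-03, -5.20386851e+01,  4.64804471e+01,  1.62442907e-02,
        1.16452793e-04,  2.88090272e-07]), 'ee_pos': array([ 0.241004  , -0.49412805,  0.23058286]), 'tcp_rot': array([-90.16276685,  89.92306946, 115.83799899]), 'wrist_force': array([-0.1018409 , -0.08209453, -0.28151078]), 'torque': array([-0.02090021,  0.01371723,  0.00641296]), 'opening': 0.0849335582322734}
top {'fx': 391.9766356509596, 'fy': 391.9766356509596, 'cx': 249.4208091774129, 'cy': 191.46689966320656, 'eye': array([ 0.39028502, -0.02569805,  1.10941435]), 'attitude': array([ 10.58605774,  -0.29299216, -90.9623771 ]), 'shot': 1}
plaque [([0.7059, -0.205, 0.1008], 0.96), ([0.3607, -0.3701, 0.0799], 0.89), ([0.5545, -0.2161, 0.1112], 0.84)]
varnished_plaque [([0.4692, -0.1714, 0.1144], 0.62), ([0.5029, 0.1925, 0.0164], 0.37), ([0.5527, -0.2135
[... 201 characters left out ...]
, -0.0017, 0.0149], 0.86)]
side {'fx': 468.54988030166606, 'fy': 468.54988030166606, 'cx': 254.9790584533127, 'cy': 184.02194855246756, 'eye': array([ 0.22619505, -1.13136132,  0.94140857]), 'attitude': array([ 53.44735699,   0.34920068, -17.62841587]), 'shot': 2}
plaque [([0.358, -0.3835, 0.0603], 0.93), ([0.5397, -0.2522, 0.0953], 0.75), ([0.7127, -0.2183, 0.052], 0.57), ([0.4997, 0.1042, 0.0359], 0.51)]
varnished_plaque [([0.4667, -0.2001, 0.0894], 0.71)]
rack [([0.5127, -0.2167, 0.0142], 0.8)]
station [([0.4958, 0.1057, 0.036], 0.74)]
spray_cap [([0.4788, 0.2681, 0.1636], 0.39)]
jar [([0.391, -0.043, 0.0555], 0.7)]
gouge [([0.7697, -0.01, 0.0146], 0.65), ([0.4977, 0.1052, 0.0396], 0.49)]
```

View pics/top0.png

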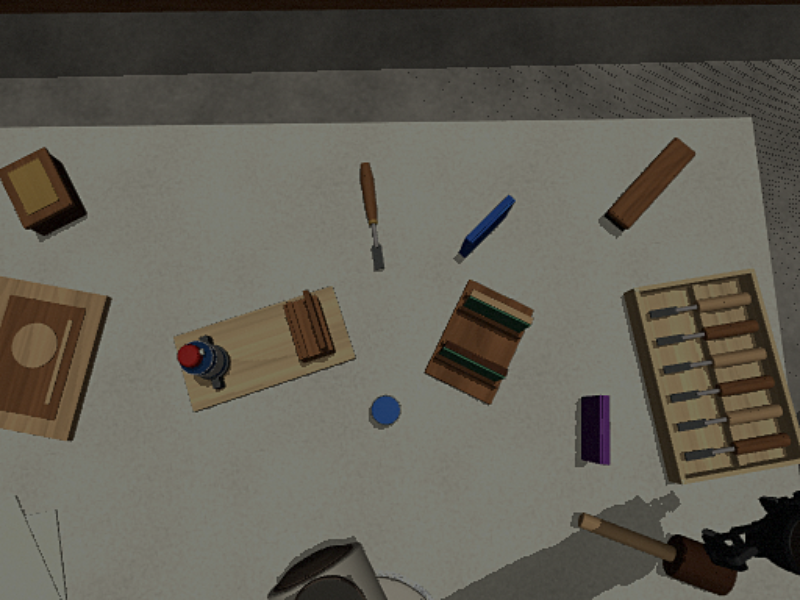

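View pics/side0.png

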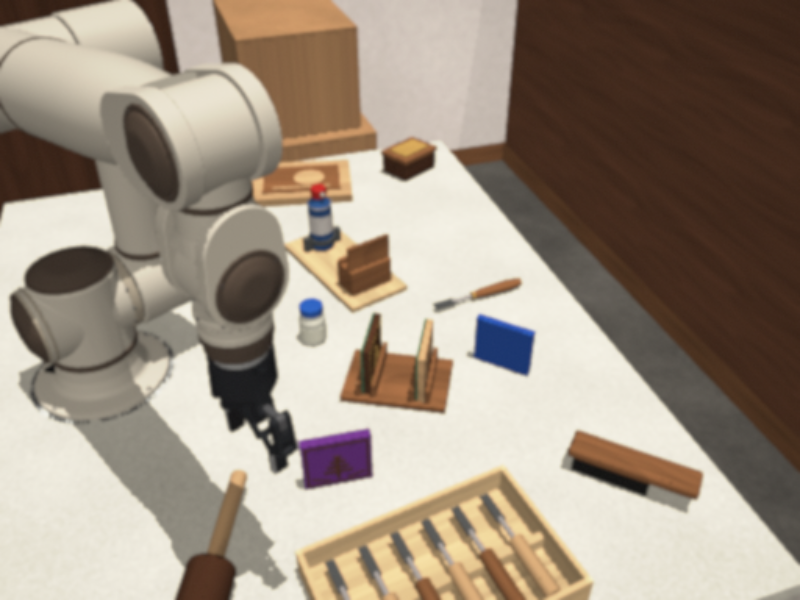

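Candidates (top view, 800x600): the far rack slot (497,310) is pale, the near rack slot (472,362) is dark, the blue one (487,227) and the purple one (596,430) are look-alikes. The pale one in the far slot fits. I'll confirm it in a crop and measure.

```bash
cat > h.py <<'E'
import numpy as np,cv2,pickle
from scipy.spatial.transform import Rotation as R
def cloud(p):
    z=p["range_z"];h,w=z.shape
    u,v=np.meshgrid(np.arange(w),np.arange(h))
    c=np.stack([(u-p["cx"])/p["fx"]*z,-(v-p["cy"])/p["fy"]*z,-z],-1)
    W=c@R.from_euler("xyz",p["attitude"],degrees=True).as_matrix().T+p["eye"]
    W[z==0]=np.nan
    return W
E
python3 - <<'E'
from h import *
p=pickle.load(open("top0.pkl","rb"));im=p["pixels"][:,:,::-1]
s=pickle.load(open("side0.pkl","rb"));im2=s["pixels"][:,:,::-1]
a=cv2.resize(im[175:262,268:345],(390,440),interpolation=cv2.INTER_CUBIC)
b=cv2.resize(im2[195:265,215:293],(390,440),interpolation=cv2.INTER_CUBIC)
cv2.imwrite("pics/crop1.png",cv2.convertScaleAbs(np.hstack([a,b]),alpha=1.5))
c=cv2.resize(im[180:265,110:230],(800,567),interpolation=cv2.INTER_CUBIC)
cv2.imwrite("pics/crop2.png",cv2.convertScaleAbs(c,alpha=1.5))
def rect(W,m,n):
    q=W[m][:,:2].astype(np.float32)
    r=cv2.minAreaRect(q);print(n,len(q),np.round(r[0],4),np.round(r[1],4),round(r[2],2),"z",np.nanmedian(W[m][:,2]),"mean",q.mean(0))
for n,P in(("top",p),("side",s)):
    W=cloud(P);X,Y,Z=W[...,0],W[...,1],W[...,2]
    print(n)
    rk=(X>.4)&(X<.62)&(Y>-.32)&(Y<-.08)
    rect(W,rk&(Z>.010)&(Z<.020),"rackboard")
    rect(W,rk&(Z>.107)&(Z<.125)&(X-.3*(Y+.19)>.51),"far top")
    rect(W,rk&(Z>.107)&(Z<.125)&(X-.3*(Y+.19)<.51),"near top")
    rect(W,rk&(Z>.04)&(Z<.125)&(X>.5),"far all")
    st=(X>.38)&(X<.62)&(Y>.0)&(Y<.36)
    rect(W,st&(Z>.010)&(Z<.020),"board")
    rect(W,st&(Z>.12)&(Z<.137)&(Y<.2),"backrest")
    rect(W,st&(Z>.08)&(Z<.09)&(Y<.2),"lip")
    rect(W,st&(Z>.07)&(Z<.08)&(Y<.2),"floor")
    rect(W,st&(Z>.16)&(Z<.175),"cap")
    rect(W,(X>.3)&(X<.48)&(abs(Y+.03)<.08)&(Z>.08)&(Z<.09),"jar")
E
```

```text
top
rackboard 1705 [ 0.5176 -0.1946] [0.1302 0.1906] 62.67 z 0.0155644856000976 mean [ 0.5083017  -0.18746702]
far top 286 [ 0.5593 -0.2168] [0.1094 0.0164] 62.36 z 0.11547403352085145 mean [ 0.5589444  -0.21637563]
near top 289 [ 0.4753 -0.1711] [0.1101 0.0166] 62.53 z 0.11548068976369064 mean [ 0.47495636 -0.17084312]
far all 678 [ 0.5258 -0.1981] [0.1179 0.1142] 63.23 z 0.09605838740169981 mean [ 0.5534342  -0.21045066]
board 3610 [0.5115 0.1926] [0.1406 0.2997] 17.31 z 0.015354213797704297 mean [0.50556886 0.19400136]
backrest 163 [0.5436 0.0899] [0.099  0.0101] 17.37 z 0.13004079092248388 mean [0.5433221  0.08942696]
lip 156 [0.5382 0.107 ] [0.0992 0.0462] 17.42 z 0.08512070156078877 mean [0.53322697 0.12161587]
floor 513 [0.5382 0.107 ] [0.0995 0.06  ] 17.51 z 0.07531123140655338 mean [0.536839   0.10682948]
cap 183 [0.4847 0.2786] [0.0353 0.0347] 66.5 z 0.16764431957504733 mean [0.4843402  0.27643734]
jar 256 [ 0.3968 -0.0237] [0.0455 0.0436] 25.63 z 0.0853317462660147 mean [ 0.39684165 -0.0238565 ]
side
rackboard 1243 [ 0.5135 -0.1988] [0.136  0.1892] 62.54 z 0.01313834663580
[... 240 characters left out ...]
38329]
far all 518 [ 0.5223 -0.2061] [0.1244 0.1085] 62.75 z 0.0813935041051832 mean [ 0.5482752  -0.23066035]
board 919 [0.5065 0.1879] [0.1428 0.3071] 17.85 z 0.012981253027452011 mean [0.4942934  0.16250464]
backrest 103 [0.5403 0.0853] [0.1001 0.0155] 16.66 z 0.12592777842150982 mean [0.5383506 0.0837572]
lip 78 [0.5354 0.1006] [0.0998 0.0488] 17.42 z 0.08444882500367545 mean [0.5304014  0.08632499]
floor 127 [0.5304 0.0821] [0.0554 0.1118] 80.88 z 0.07398487237723339 mean [0.5276474  0.08390029]
cap 45 [0.4792 0.2707] [0.0355 0.0302] 73.61 z 0.16486245883260353 mean [0.4795283 0.2724622]
jar 117 [ 0.3936 -0.0295] [0.0441 0.0439] 23.22 z 0.08297544635413823 mean [ 0.39239538 -0.0296946 ]
```

View pics/crop1.png

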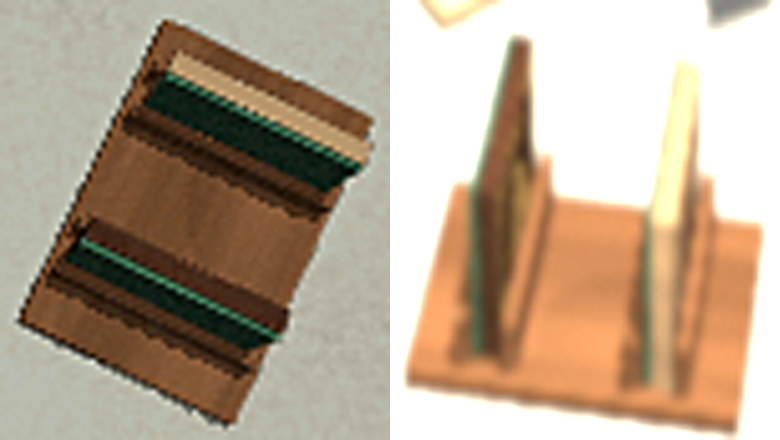

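View pics/crop2.png

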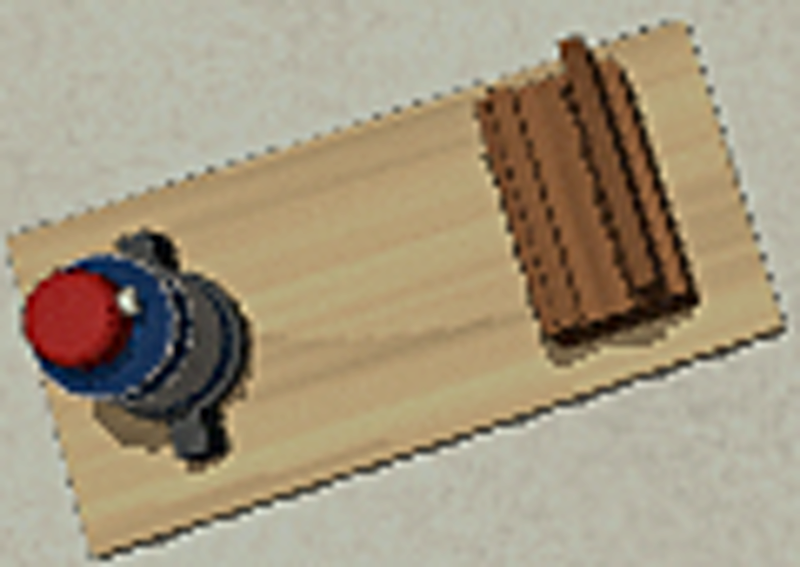

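```bash
cat >> h.py <<'E'
def Rm(rpy): return R.from_euler("xyz",rpy,degrees=True)
def rel(o,pos,ang):
    """target: tool x down, tool y at world angle ang deg -> shift mm, rotvec in present tool frame"""
    T=Rm(o["tcp_rot"]);a=np.radians(ang)
    y=np.array([np.cos(a),np.sin(a),0]);x=np.array([0,0,-1.])
    G=R.from_matrix(np.stack([x,y,np.cross(x,y)],1))
    return np.round(T.inv().apply(np.array(pos)-o["ee_pos"])*1000,1),np.round((T.inv()*G).as_rotvec(),4)
E
python3 - <<'E'
from h import *
from workcell import get_obs
o=get_obs();T=Rm(o["tcp_rot"]).as_matrix();print(T.round(3));print("yaw of tool y",np.degrees(np.arctan2(T[1,1],T[0,1])))
for a in(-27.6,152.4): print(a,rel(o,[.5585,-.2172,.20],a))
E
```

```text
[[-0.     0.438 -0.899]
 [ 0.    -0.899 -0.438]
 [-1.    -0.    -0.   ]]
yaw of tool y -63.99871060094553
-27.6 (array([  31.3, -109.9, -406.8]), array([-0.6353, -0.    ,  0.    ]))
152.4 (array([  31.3, -109.9, -406.8]), array([2.5063e+00, 1.0000e-04, 1.0000e-04]))
```

apply_moves(
  rows=[
    [[0,-5,-20,-0.03,0,0,1],[2,-14,-50,-0.08,0,0,1],[5,-25,-90,-0.14,0,0,1],[8,-36,-132,-0.2,0,0,1],[11,-47,-174,-0.27,0,0,1],[14,-58,-216,-0.33,0,0,1],[17,-70,-258,-0.4,0,0,1],[20,-81,-300,-0.46,0,0,1],[24,-91,-338,-0.52,0,0,1],[27,-100,-370,-0.57,0,0,1],[29,-106,-392,-0.61,0,0,1],[31.3,-109.9,-406.8,-0.6353,0,0,1],[31.3,-109.9,-406.8,-0.6353,0,0,1],[31.3,-109.9,-406.8,-0.6353,0,0,1]],
  ],
  newtons=60,
)

```text
time: 2.2
ee_pos: [0.5582, -0.2175, 0.2]
tcp_rot: [-37.2, 90.0, -154.8]
wrist_force: [-0.6, 0.3, 0.0]
opening: 0.0854
```

Run:
```python
from h import *
from workcell import get_obs,cams
o=get_obs();print(o["q"].round(1),o["ee_pos"],rel(o,[.5585,-.2172,.085],-27.6))
for n in("top","side"):
    p=cams.camera(n)
    im=p["pixels"][:,:,::-1]
    if n=="side": im=im[150:300,170:370]
    cv2.imwrite(f"pics/{n}1.png",cv2.convertScaleAbs(cv2.resize(im,(800,600)),alpha=1.3))
```

```text
[-21.3  11.3  13.7  92.4  -0.   96.4] [ 0.55825    -0.2175437   0.19996342] (array([ 1.15e+02,  1.00e-01, -5.00e-01]), array([-0.0006,  0.0004,  0.0003]))
```

View pics/side1.png

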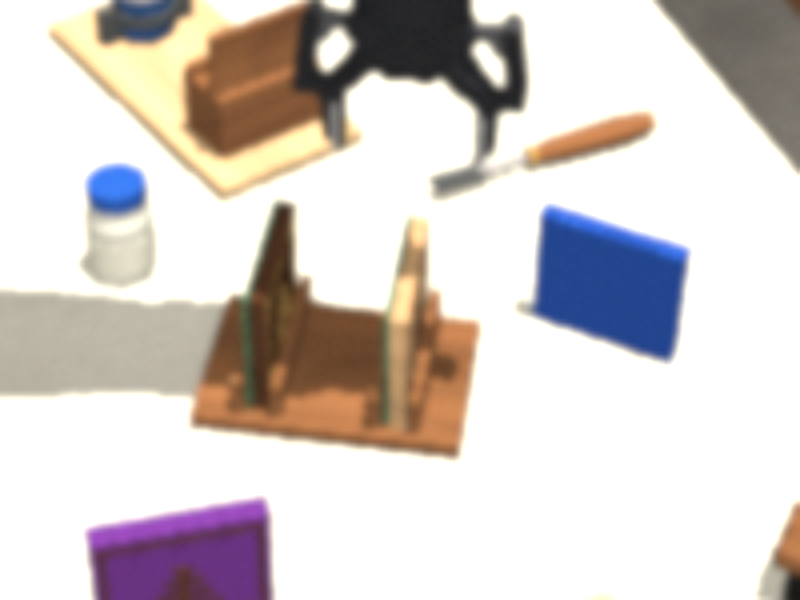

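The fingers straddle the pale plaque, at about (405,310) in the crop, with the yaw aligned. I'll descend and close.

apply_moves(
  rows=[
    [[10,0,0,0,0,0,1],[28,0,0,0,0,0,1],[46,0,-0.3,0,0,0,1],[64,0,-0.5,0,0,0,1],[80,0,-0.5,0,0,0,1],[95,0,-0.5,0,0,0,1],[106,0,-0.5,0,0,0,1],[113,0,-0.5,0,0,0,1],[115,0,-0.5,0,0,0,1],[115,0,-0.5,0,0,0,1],[115,0,-0.5,0,0,0,0],[115,0,-0.5,0,0,0,0],[115,0,-0.5,0,0,0,0],[115,0,-0.5,0,0,0,0],[115,0,-0.5,0,0,0,0],[115,0,-0.5,0,0,0,0],[115,0,-0.5,0,0,0,0],[115,0,-0.5,0,0,0,0]],
  ],
  newtons=60,
)

```text
time: 4.1
ee_pos: [0.5584, -0.2177, 0.0856]
tcp_rot: [86.3, 90.0, -31.4]
wrist_force: [0.8, 0.3, 3.7]
opening: 0.0153
```

Run:
```python
from h import *
from workcell import get_obs,cams
o=get_obs();print(o["time"],o["ee_pos"],o["tcp_rot"],o["opening"],o["wrist_force"],o["torque"],rel(o,[.5585,-.2172,.085],-27.6))
```

```text
4.1 [ 0.55838465 -0.21767235  0.08560184] [ 86.33682719  89.95323778 -31.35197415] 0.015326872033993601 [0.77766999 0.29208133 3.71439756] [ 0.00679655 -0.03864143  0.03046556] (array([ 0.6, -0.1, -0.5]), array([-0.0015,  0.0001, -0.0008]))
```

apply_moves(
  rows=[
    [[-4,0,0,0,0,0,0],[-12,0,0,0,0,0,0],[-24,0,0,0,0,0,0],[-40,0,0,0,0,0,0],[-58,0,0,0,0,0,0],[-78,0,0,0,0,0,0],[-98,0,0,0,0,0,0],[-118,0,0,0,0,0,0],[-135,0,0,0,0,0,0],[-147,0,0,0,0,0,0],[-154,0,0,0,0,0,0],[-155,0,0,0,0,0,0],[-155,0,0,0,0,0,0]],
  ],
)

```text
time: 5.4
ee_pos: [0.5582, -0.2176, 0.2401]
tcp_rot: [48.5, 90.0, -69.2]
wrist_force: [-1.3, -0.1, -2.0]
opening: 0.0155
```

Run:
```python
from h import *
from workcell import get_obs,cams
o=get_obs();print(o["time"],o["ee_pos"],o["opening"],o["wrist_force"],rel(o,[.5384,.1067,.24],107.4))
for n in("top","side"):
    p=cams.camera(n);pickle.dump(p,open(n+"2.pkl","wb"))
    im=p["pixels"][:,:,::-1]
    if n=="side": im=im[60:260,170:437]
    cv2.imwrite(f"pics/{n}2.png",cv2.convertScaleAbs(cv2.resize(im,(800,600)),alpha=1.3))
```

```text
5.4 [ 0.55823333 -0.21758756  0.24012564] 0.01545223644392122 [-1.30798738 -0.11117665 -2.04501529] (array([   0. , -168.3, -277.9]), array([-2.3578e+00,  3.0000e-04,  1.0000e-04]))
```

View pics/side2.png

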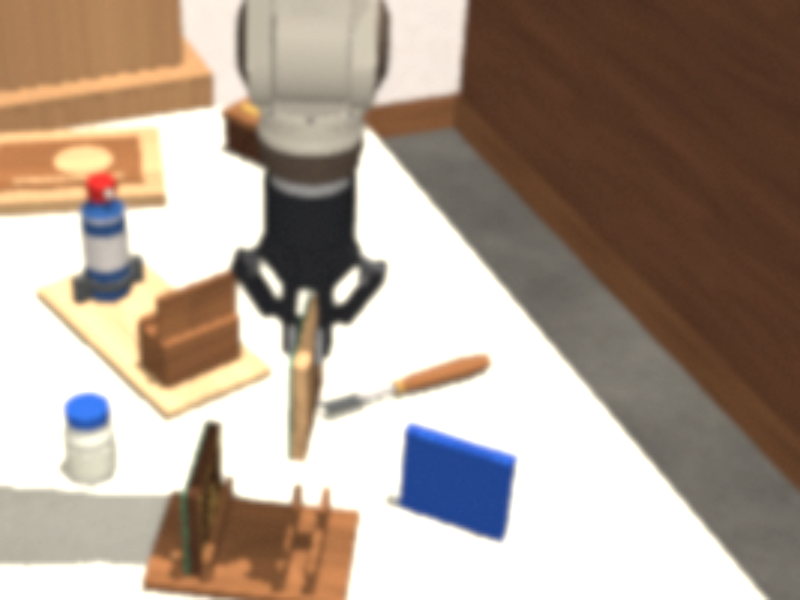

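View pics/top2.png

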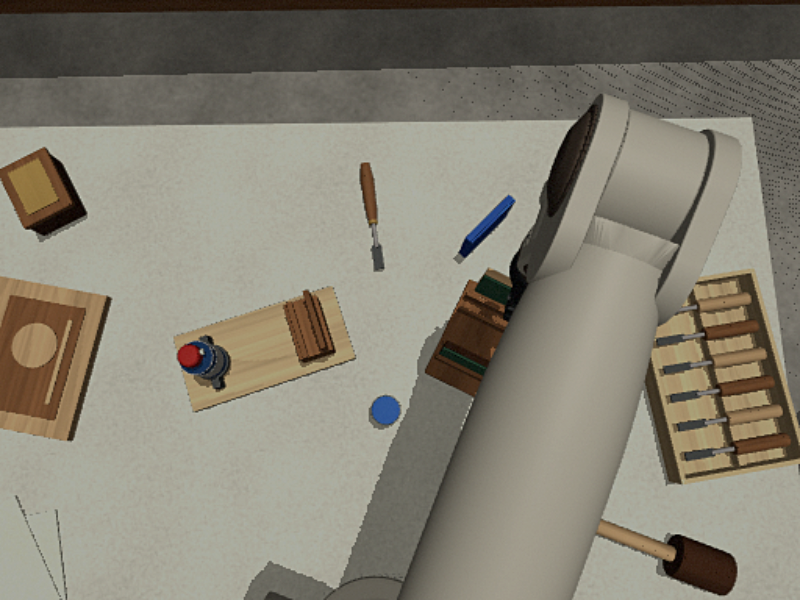

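apply_moves(
  rows=[
    [[0,-4,-7,-0.06,0,0,0],[0,-11,-19,-0.16,0,0,0],[0,-21,-34,-0.29,0,0,0],[0,-31,-51,-0.43,0,0,0],[0,-41,-67,-0.57,0,0,0],[0,-51,-84,-0.71,0,0,0],[0,-61,-100,-0.85,0,0,0],[0,-71,-117,-0.99,0,0,0],[0,-81,-133,-1.13,0,0,0],[0,-91,-150,-1.27,0,0,0],[0,-101,-166,-1.41,0,0,0],[0,-111,-183,-1.55,0,0,0],[0,-121,-199,-1.69,0,0,0],[0,-131,-216,-1.83,0,0,0],[0,-141,-232,-1.97,0,0,0],[0,-150,-248,-2.1,0,0,0],[0,-158,-260,-2.21,0,0,0],[0,-164,-271,-2.3,0,0,0],[0,-167.5,-276.5,-2.345,0,0,0],[0,-168.3,-277.9,-2.3578,0,0,0]],
  ],
)

```text
time: 7.5
ee_pos: [0.5378, 0.1074, 0.239]
tcp_rot: [165.6, 89.9, -176.9]
wrist_force: [0.1, -0.2, -1.0]
opening: 0.015
```

Run:
```python
from h import *
from workcell import get_obs,cams
o=get_obs();print(o["time"],o["q"].round(1),o["ee_pos"],o["opening"],o["wrist_force"],rel(o,[.5384,.1067,.24],107.4))
for n in("top","side"):
    p=cams.camera(n);pickle.dump(p,open(n+"3.pkl","wb"))
    im=p["pixels"][:,:,::-1]
    im=im[50:200,170:370] if n=="side" else im[120:300,90:330]
    cv2.imwrite(f"pics/{n}3.png",cv2.convertScaleAbs(cv2.resize(im,(800,600)),alpha=1.3))
    W=cloud(p);L=(W-o["ee_pos"])@R.from_euler("z",17.4,degrees=True).as_matrix()
    m=(abs(L[...,0])<.075)&(abs(L[...,1])<.03)&(L[...,2]<-.002)&(L[...,2]>-.09)
    q=L[m]
    if len(q):print(n,len(q),np.percentile(q,[1,50,99],axis=0).round(4))
    for z0 in np.arange(-.075,0,.01):
        k=q[abs(q[:,2]-z0)<.005]
        if len(k)>5: print(round(z0,3),len(k),np.percentile(k[:,0],[1,99]).round(4),np.percentile(k[:,1],[1,30,50,99]).round(4))
```

```text
7.5 [11.3  5.  11.  96.1  0.  -6.2] [0.53783458 0.10741854 0.2389617 ] 0.015048598697738598 [ 0.09879093 -0.23386602 -0.9546082 ] (array([-1. , -0.9,  0.3]), array([ 0.002 , -0.0017, -0.0004]))
top 71 [[-0.0544 -0.0081 -0.0662]
 [-0.0368 -0.0076 -0.0365]
 [-0.0014  0.0042 -0.0025]]
-0.065 10 [-0.054   0.0001] [-0.0079 -0.0077 -0.0076  0.0016]
-0.055 11 [-0.0544 -0.0032] [-0.0081 -0.0077 -0.0076  0.0055]
-0.045 9 [-0.0543 -0.0075] [-0.0079 -0.0077 -0.0076  0.0015]
-0.035 14 [-0.054  -0.0049] [-0.008  -0.0077 -0.0076 -0.0004]
-0.025 9 [-0.0542 -0.0083] [-0.008  -0.0077 -0.0076  0.0006]
-0.015 10 [-0.0536 -0.0082] [-0.008  -0.0079 -0.0077 -0.003 ]
-0.005 8 [-0.0542 -0.0164] [-0.0079 -0.0078 -0.0078 -0.0014]
side 628 [[-0.0599 -0.0148 -0.0722]
 [-0.0104 -0.0086 -0.0369]
 [ 0.0502  0.0053 -0.0028]]
-0.075 15 [-0.0574  0.05  ] [-0.0102 -0.0082 -0.0067 -0.0026]
-0.065 86 [-0.0594  0.0504] [-0.0141 -0.01   -0.0088  0.0058]
-0.055 96 [-0.0598  0.0485] [-0.0135 -0.01   -0.0087  0.0067]
-0.045 82 [-0.0598  0.0474] [-0.0145 -0.0096 -0.0086  0.0008]
-0.035 99 [-0.0594  0.0509] [-0.0151 -0.0098 -0.0085  0.0005]
-0.025 84 [-0.0586  0.048 ] [-0.0147 -0.0103 -0.009  -0.0016]
-0.015 96 [-0.0597  0.0495] [-0.0159 -0.01   -0.0084  0.002 ]
-0.005 70 [-0.0592  0.0492] [-0.0142 -0.0102 -0.0088  0.0063]
```

View pics/side3.png

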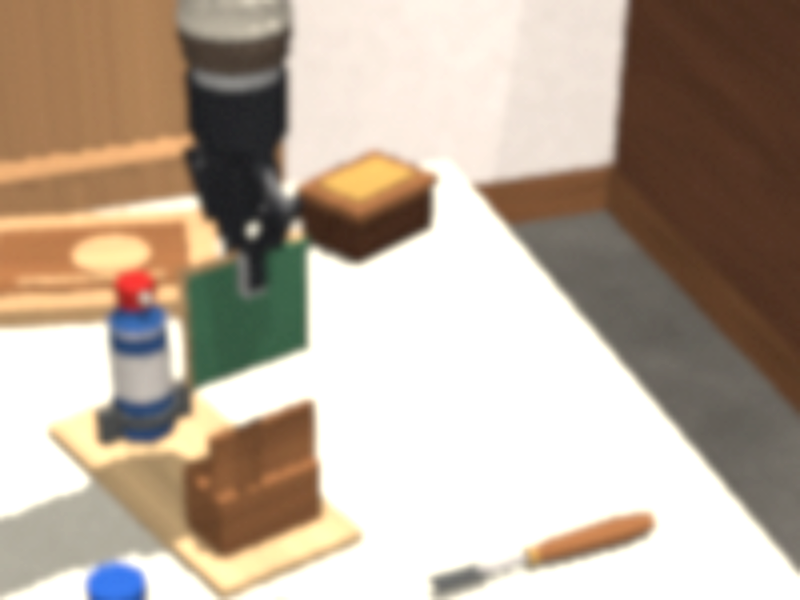

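View pics/top3.png

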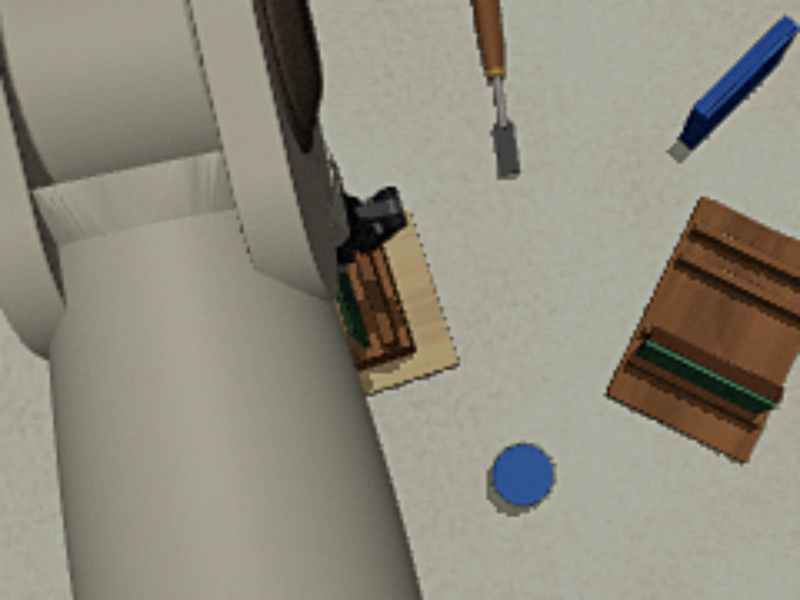

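The plaque hangs upright with its green back facing away from the can, and is centred in the jaws to within 1 mm. I'll lower it to just above the groove floor.

apply_moves(
  rows=[
    [[0,-0.9,0.3,0.002,-0.0017,-0.0004,0],[3,-0.9,0.3,0.002,-0.0017,-0.0004,0],[10,-0.9,0.3,0.002,-0.0017,-0.0004,0],[20,-0.9,0.3,0.002,-0.0017,-0.0004,0],[31,-0.9,0.3,0.002,-0.0017,-0.0004,0],[42,-0.9,0.3,0.002,-0.0017,-0.0004,0],[53,-0.9,0.3,0.002,-0.0017,-0.0004,0],[63,-0.9,0.3,0.002,-0.0017,-0.0004,0],[72,-0.9,0.3,0.002,-0.0017,-0.0004,0],[80,-0.9,0.3,0.002,-0.0017,-0.0004,0],[86,-0.9,0.3,0.002,-0.0017,-0.0004,0],[89,-0.9,0.3,0.002,-0.0017,-0.0004,0],[90,-0.9,0.3,0.002,-0.0017,-0.0004,0],[90,-0.9,0.3,0.002,-0.0017,-0.0004,0]],
  ],
)

```text
time: 9.0
ee_pos: [0.5385, 0.106, 0.1494]
tcp_rot: [-19.5, 90.0, -2.3]
wrist_force: [0.2, -0.9, -1.6]
opening: 0.0152
```

Run:
```python
from h import *
from workcell import get_obs,cams
o=get_obs();print(o["time"],o["ee_pos"],o["opening"],o["wrist_force"],rel(o,[.5384,.1067,.1456],107.4))
for n in("side",):
    p=cams.camera(n);pickle.dump(p,open(n+"4.pkl","wb"))
    im=p["pixels"][:,:,::-1]
    im=im[80:200,180:340]
    cv2.imwrite(f"pics/{n}4.png",cv2.convertScaleAbs(cv2.resize(im,(800,600),interpolation=cv2.INTER_CUBIC),alpha=1.3))
```

```text
9.0 [0.5384907  0.10601966 0.14936762] 0.015189011769500245 [ 0.18420023 -0.8881447  -1.57454222] (array([3.8, 0.7, 0.1]), array([-0.0023,  0.0006,  0.0002]))
```

View pics/side4.png

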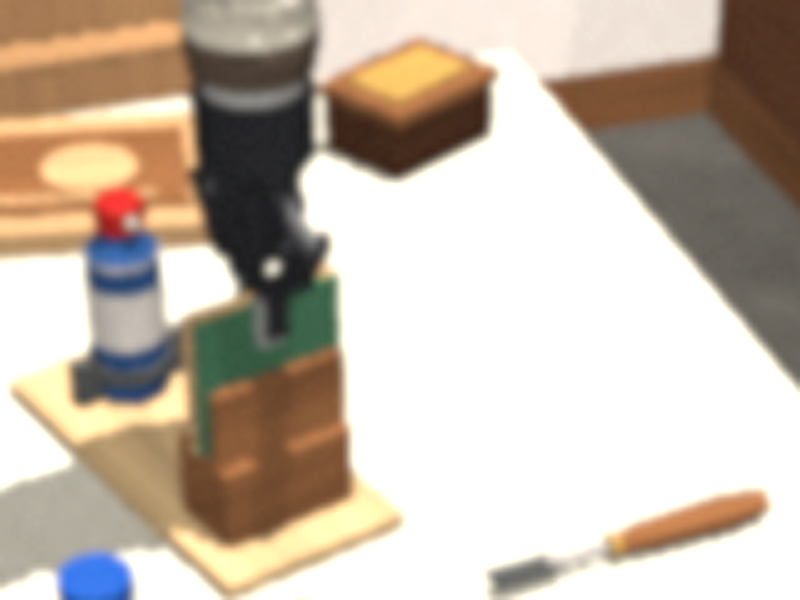

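apply_moves(
  rows=[
    [[1,0.5,0,0,0,0,0],[2,0.7,0,0,0,0,0],[3,0.7,0,0,0,0,0],[3.5,0.7,0,0,0,0,0],[4,0.7,0,0,0,0,0],[4,0.7,0,0,0,0,0]],
  ],
)

```text
time: 9.65
ee_pos: [0.5384, 0.1067, 0.1456]
tcp_rot: [-13.7, 89.9, 3.6]
wrist_force: [0.3, -0.8, -1.1]
opening: 0.0151
```

Run:
```python
from h import *
from workcell import get_obs,cams
o=get_obs();print(o["time"],o["ee_pos"],o["opening"],o["wrist_force"],rel(o,[.5384,.1067,.1456],107.4))
```

```text
9.65 [0.53836013 0.106729   0.14558117] 0.015091420364608601 [ 0.31451243 -0.7675406  -1.08024768] (array([-0., -0.,  0.]), array([-0.0023,  0.0009,  0.0002]))
```

apply_moves(
  rows=[
    [[0.5,0,0,0,0,0,0],[0.5,0,0,0,0,0,0],[1,0,0,0,0,0,0],[1,0,0,0,0,0,0]],
  ],
)

```text
time: 10.05
ee_pos: [0.5385, 0.1067, 0.1455]
tcp_rot: [-9.8, 89.9, 7.5]
wrist_force: [-1.6, -0.3, 8.2]
opening: 0.0152
```

apply_moves(
  rows=[
    [[0,0,0,0,0,0,0],[0,0,0,0,0,0,0.22],[0,0,0,0,0,0,0.27],[0,0,0,0,0,0,0.35],[0,0,0,0,0,0,0.45],[0,0,0,0,0,0,0.55],[0,0,0,0,0,0,0.6],[0,0,0,0,0,0,0.6]],
  ],
)

```text
time: 10.85
ee_pos: [0.5385, 0.1067, 0.1455]
tcp_rot: [-9.9, 89.9, 7.3]
wrist_force: [0.2, -0.1, -0.0]
opening: 0.051
```

Run:
```python
from h import *
from workcell import get_obs,cams
o=get_obs();print(o["time"],o["ee_pos"],o["opening"],o["wrist_force"])
for n in("side",):
    p=cams.camera(n);pickle.dump(p,open(n+"5.pkl","wb"))
    im=p["pixels"][:,:,::-1]
    im=im[80:200,180:340]
    cv2.imwrite(f"pics/{n}5.png",cv2.convertScaleAbs(cv2.resize(im,(800,600),interpolation=cv2.INTER_CUBIC),alpha=1.3))
```

```text
10.85 [0.53845404 0.10673975 0.14551605] 0.05097581118382876 [ 0.2234917  -0.08809881 -0.03118991]
```

View pics/side5.png

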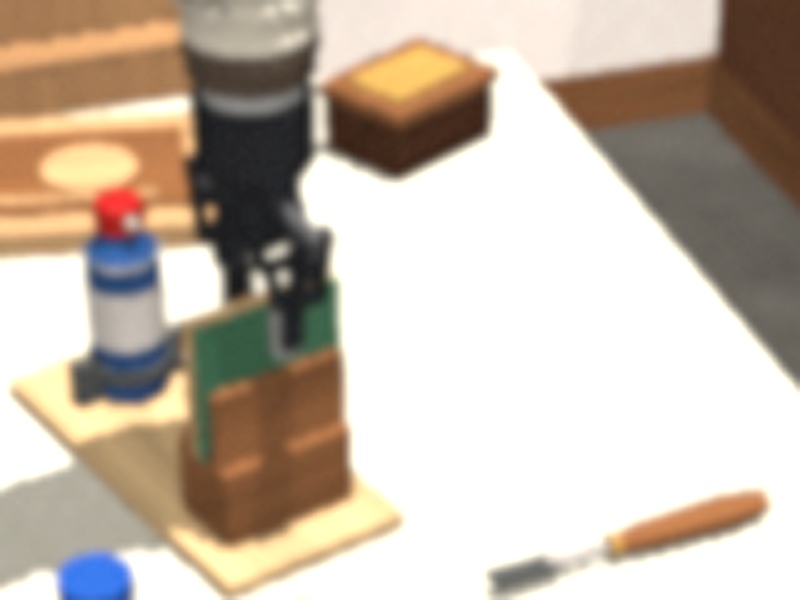

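apply_moves(
  rows=[
    [[-1,0,0,0,0,0,0.6],[-4,0,0,0,0,0,0.6],[-10,0,0,0,0,0,0.6],[-20,0,0,0,0,0,0.6],[-34,0,0,0,0,0,0.6],[-50,0,0,0,0,0,0.6],[-68,0,0,0,0,0,0.3],[-86,0,0,0,0,0,0.1],[-100,0,0,0,0,0,0],[-110,0,0,0,0,0,0],[-115,0,0,0,0,0,0],[-115,0,0,0,0,0,0]],
  ],
)

```text
time: 12.1
ee_pos: [0.5385, 0.1068, 0.2613]
tcp_rot: [-8.0, 89.8, 9.3]
wrist_force: [0.1, -0.5, -0.2]
opening: 0.0003
```

Run:
```python
from h import *
from workcell import get_obs,cams
o=get_obs();print(o["time"],o["ee_pos"],o["opening"],o["wrist_force"],rel(o,[.4846,.2785,.23],107.4))
```

```text
12.1 [0.53845814 0.10675476 0.26127713] 0.00033553372906431353 [ 0.13818816 -0.5190817  -0.17372724] (array([ 31.2, 180. ,  -0.5]), array([-0.0023,  0.0029,  0.0004]))
```

apply_moves(
  rows=[
    [[0,5,0,0,0,0,0],[0,18,0,0,0,0,0],[0,38,0,0,0,0,0],[0,62,0,0,0,0,0],[0,88,0,0,0,0,0],[0,114,0,0,0,0,0],[5,138,0,0,0,0,0],[12,158,0,0,0,0,0],[20,172,0,0,0.001,0,0],[27,179,-0.5,-0.002,0.0029,0,0],[31,180,-0.5,-0.002,0.0029,0,0],[31,180,-0.5,-0.002,0.0029,0,0]],
  ],
)

```text
time: 13.3
ee_pos: [0.4844, 0.2781, 0.2294]
tcp_rot: [-142.4, 89.9, -125.0]
wrist_force: [0.5, 0.3, -0.2]
opening: -0.0
```

Run:
```python
from h import *
from workcell import get_obs,cams
o=get_obs();print(o["time"],o["ee_pos"],o["opening"],o["wrist_force"],rel(o,[.4846,.2785,.170],107.4))
for n in("side","top"):
    p=cams.camera(n)
    im=p["pixels"][:,:,::-1]
    im=im[60:210,150:350] if n=="side" else im[120:300,90:330]
    cv2.imwrite(f"pics/{n}6.png",cv2.convertScaleAbs(cv2.resize(im,(800,600),interpolation=cv2.INTER_CUBIC),alpha=1.3))
    W=cloud(p);L=(W-[.5384,.1067,.075])@R.from_euler("z",17.4,degrees=True).as_matrix()
    for a,b in((.06,.08),(.08,.095),(.095,.108)):
        m=(abs(L[...,0])<.075)&(abs(L[...,1])<.03)&(L[...,2]>a)&(L[...,2]<b)
        q=L[m]
        if len(q)>5:print(n,a,len(q),np.percentile(q,[1,30,50,99],axis=0).round(4).tolist())
```

```text
13.3 [0.48443614 0.27814325 0.22940931] -2.636125575596444e-05 [ 0.5439732   0.27193696 -0.21469291] (array([59.4,  0.3,  0.3]), array([-0.0003, -0.0011,  0.0009]))
side 0.06 173 [[-0.0593, -0.0129, 0.0602], [-0.0328, -0.0095, 0.0665], [-0.01, -0.0082, 0.0702], [0.0507, 0.003, 0.0795]]
side 0.08 130 [[-0.0579, -0.0137, 0.0802], [-0.0301, -0.0099, 0.0847], [-0.0085, -0.0087, 0.0881], [0.0502, 0.005, 0.0949]]
side 0.095 104 [[-0.0591, -0.0146, 0.0951], [-0.028, -0.008, 0.0968], [-0.0073, -0.0033, 0.0975], [0.0495, 0.0087, 0.102]]
top 0.06 33 [[-0.0538, -0.008, 0.0617], [-0.0477, -0.0078, 0.0679], [-0.0234, -0.0077, 0.071], [0.0523, 0.007, 0.0798]]
top 0.08 27 [[-0.0537, -0.0079, 0.0801], [-0.0353, -0.0077, 0.0847], [-0.0061, -0.0076, 0.0879], [0.0503, 0.0089, 0.0948]]
top 0.095 309 [[-0.0531, -0.0078, 0.0957], [-0.0216, -0.0032, 0.0994], [-0.0, -0.0001, 0.1003], [0.0553, 0.0082, 0.1041]]
```

View pics/side6.png

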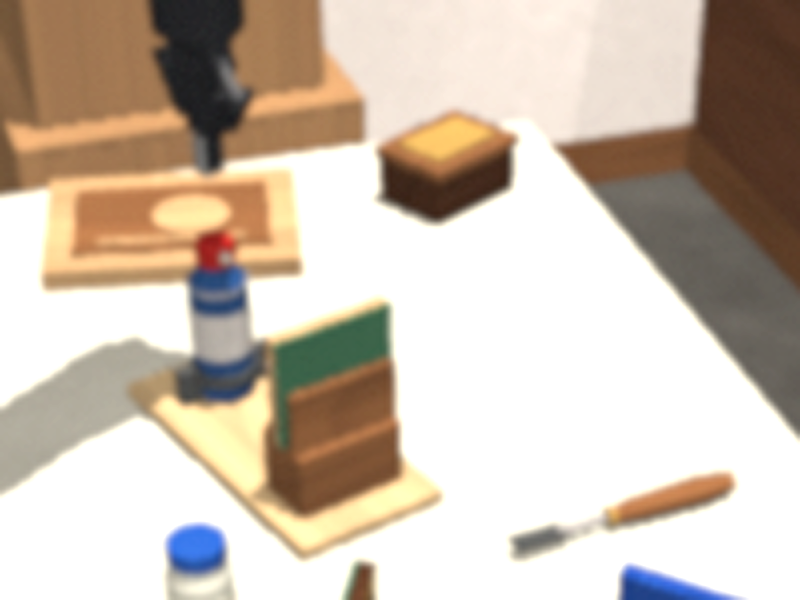

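View pics/top6.png

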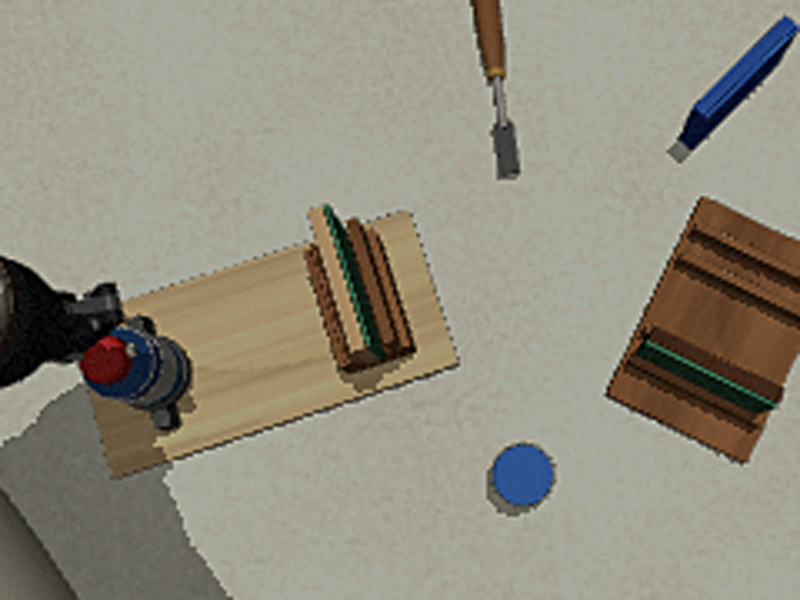

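The plaque stands upright and free, centred to about 1 mm, with its pale side facing the can. Next I'll approach the cap.

apply_moves(
  rows=[
    [[6,0.3,0.3,0,-0.001,0.001,0],[18,0.3,0.3,0,-0.001,0.001,0],[32,0.3,0.3,0,-0.001,0.001,0],[45,0.3,0.3,0,-0.001,0.001,0],[54,0.3,0.3,0,-0.001,0.001,0],[58,0.3,0.3,0,-0.001,0.001,0],[59.4,0.3,0.3,0,-0.001,0.001,0],[59.4,0.3,0.3,0,-0.001,0.001,0]],
  ],
)

```text
time: 14.2
ee_pos: [0.4852, 0.2783, 0.1712]
tcp_rot: [20.4, 89.9, 37.8]
wrist_force: [-0.8, 0.8, 0.4]
opening: 0.0001
```

Run:
```python
from h import *
from workcell import get_obs,cams
o=get_obs();print(o["time"],o["ee_pos"],o["wrist_force"],rel(o,[.4846,.2785,.161],107.4))
for n in("side",):
    p=cams.camera(n)
    im=p["pixels"][:,:,::-1]
    im=im[60:210,150:350]
    cv2.imwrite(f"pics/{n}7.png",cv2.convertScaleAbs(cv2.resize(im,(800,600),interpolation=cv2.INTER_CUBIC),alpha=1.3))
```

```text
14.2 [0.48515805 0.27830915 0.17119906] [-0.8380779   0.77909414  0.43198801] (array([10.2,  0.3, -0.5]), array([-0.0011,  0.0015, -0.0006]))
```

View pics/side7.png

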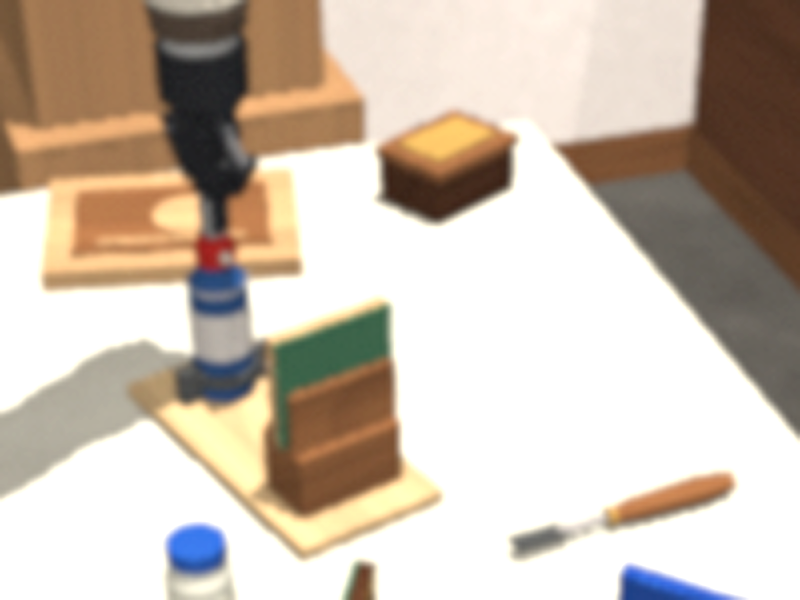

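The fingertips are centred over the red cap at (215,240). I'll press to just past the stop and check the force.

apply_moves(
  rows=[
    [[3,0.3,-0.5,0,0,0,0],[6,0.3,-0.5,0,0,0,0],[8.5,0.3,-0.5,0,0,0,0],[10.2,0.3,-0.5,0,0,0,0],[10.7,0.3,-0.5,0,0,0,0],[10.7,0.3,-0.5,0,0,0,0]],
  ],
)

```text
time: 14.85
ee_pos: [0.485, 0.2787, 0.1619]
tcp_rot: [16.9, 89.8, 34.2]
wrist_force: [-2.2, -1.1, 8.7]
opening: -0.0002
```

apply_moves(
  rows=[
    [[1,0,0,0,0,0,0],[1.7,0,0,0,0,0,0],[2.2,0,0,0,0,0,0],[2.2,0,0,0,0,0,0],[2.2,0,0,0,0,0,0]],
  ],
)

```text
time: 15.35
ee_pos: [0.485, 0.2788, 0.1611]
tcp_rot: [15.8, 89.7, 33.2]
wrist_force: [-3.1, -1.7, 9.4]
opening: -0.0002
```

apply_moves(
  rows=[
    [[1,0,0,0,0,0,0],[1.8,0,0,0,0,0,0],[1.8,0,0,0,0,0,0],[1.8,0,0,0,0,0,0]],
  ],
)

```text
time: 15.75
ee_pos: [0.4851, 0.2788, 0.161]
tcp_rot: [14.7, 89.6, 32.0]
wrist_force: [-4.4, -3.1, 12.9]
opening: -0.0001
```

apply_moves(
  rows=[
    [[1,0,0,0,0,0,0],[1.6,0,0,0,0,0,0],[1.6,0,0,0,0,0,0],[1.6,0,0,0,0,0,0],[1.6,0,0,0,0,0,0],[1.6,0,0,0,0,0,0]],
  ],
)

```text
time: 16.35
ee_pos: [0.485, 0.2788, 0.161]
tcp_rot: [13.9, 89.5, 31.3]
wrist_force: [-4.0, -2.8, 11.7]
opening: -0.0002
```

apply_moves(
  rows=[
    [[1.5,0,0,0,0,0,0],[2.6,0,0,0,0,0,0],[3,0,0,0,0,0,0],[3,0,0,0,0,0,0],[3,0,0,0,0,0,0],[3,0,0,0,0,0,0]],
  ],
)

```text
time: 16.95
ee_pos: [0.4851, 0.2789, 0.1609]
tcp_rot: [13.7, 89.3, 31.0]
wrist_force: [-7.0, -3.9, 19.9]
opening: -0.0001
```

The force went from 12 to 20 N with no further travel (z = 0.161 m), so the cap is at its stop. I'll retreat.

apply_moves(
  rows=[
    [[-2,0,0,0,0,0,0],[-6,0,0,0,0,0,0],[-14,0,0,0,0,0,0],[-26,0,0,0,0,0,0],[-40,0,0,0,0,0,0],[-56,0,0,0,0,0,0],[-70,0,0,0,0,0,0],[-80,0,0,0,0,0,0],[-84,0,0,0,0,0,0],[-84,0,0,0,0,0,0]],
  ],
)

```text
time: 17.95
ee_pos: [0.4844, 0.2785, 0.2454]
tcp_rot: [13.5, 89.3, 30.9]
wrist_force: [-0.9, 0.2, -0.3]
opening: -0.0001
```

Run:
```python
from h import *
from workcell import get_obs,cams
o=get_obs();print(o["time"],o["ee_pos"],o["wrist_force"])
for n in("side","top"):
    p=cams.camera(n)
    im=p["pixels"][:,:,::-1]
    im=im[60:270,130:410] if n=="side" else im[90:300,60:340]
    cv2.imwrite(f"pics/{n}8.png",cv2.convertScaleAbs(cv2.resize(im,(800,600),interpolation=cv2.INTER_CUBIC),alpha=1.3))
    W=cloud(p);L=(W-[.5384,.1067,.075])@R.from_euler("z",17.4,degrees=True).as_matrix()
    m=(abs(L[...,0])<.075)&(abs(L[...,1])<.03)&(L[...,2]>.095)&(L[...,2]<.108)
    q=L[m].astype(np.float32);print(n,cv2.minAreaRect(q[:,:2].copy()),np.median(q[:,2]))
    m=(np.hypot(W[...,0]-.4846,W[...,1]-.2785)<.012)&(W[...,2]<.175)
    print("cap z",np.median(W[m][:,2]),m.sum())
```

```text
17.95 [0.48443906 0.27845334 0.24540153] [-0.92989505  0.23618703 -0.29251771]
side ((-0.003931868821382523, -0.0019682813435792923), (0.11164045333862305, 0.02071751467883587), 0.6131231188774109) 0.09751249
cap z 0.1642051776804947 23
top ((0.0012472271919250488, 0.000517847016453743), (0.016664542257785797, 0.10966083407402039), 89.85651397705078) 0.100488275
cap z 0.16848175187093484 77
```

View pics/side8.png

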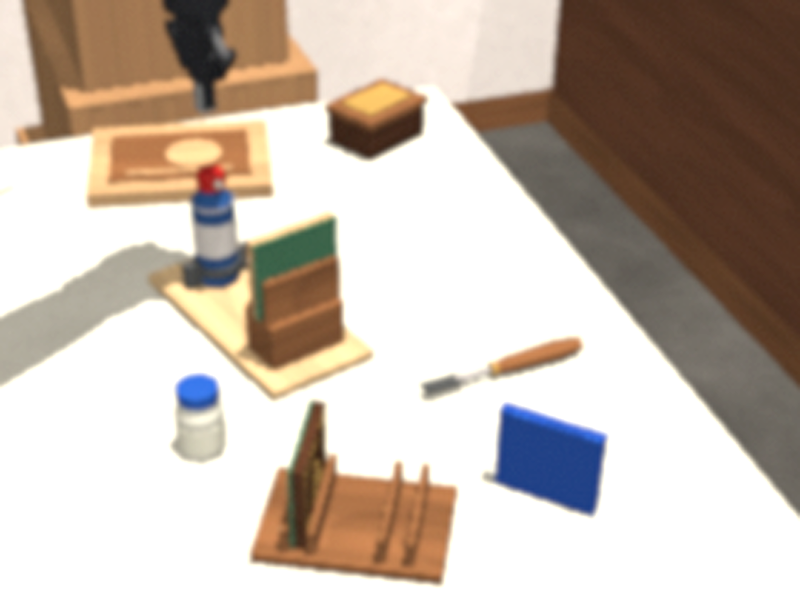

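View pics/top8.png

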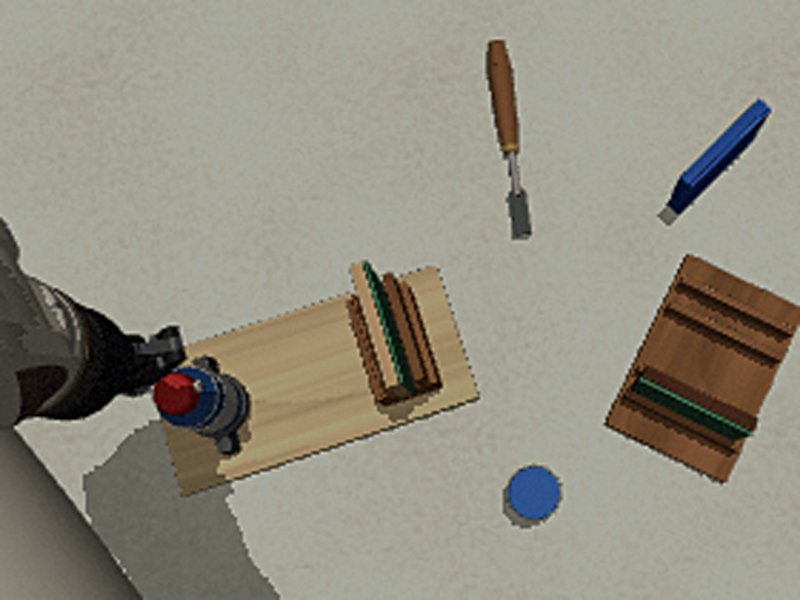

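The plaque is centred (1.2 mm along the groove, 0.5 mm across, 0.1° yaw), the cap is back up at 168 mm, and the bystanders are where they were. I'm handing the job in.

Run:
```python
from workcell import bot
print(bot.job_done())
```

```text
the job is handed in; nothing more can be done
None
```

The pale plaque now stands on its own in the spray stand, carved side towards the can. I handed the job in at about 18 s of the 54 s allowed.

- **Placing:** I took the pale plaque from the far rack slot, turned it 135° and lowered it until it touched the groove floor. I then let go and confirmed it stood by itself before spraying.
- **Spraying:** I pressed the red cap to its stop. The force rose from about 12 to 20 N with no further travel at 161 mm. The cap was held down for about 2 s, because I raised the force in steps to be sure it had bottomed.
- **Last checks (top camera):**
  - The plaque is upright, 1.2 mm off centre along the groove and 0.5 mm across it, and turned by about 0.1°.
  - The cap is back up at 168 mm.
  - The varnished plaque, jar and gouge look unmoved.
- **Disagreement:** The side camera read about 3–5 mm off the top camera on everything, including fixed objects. I took that as a calibration offset and relied on the top camera, which agreed with the known heights and the arm's own position.

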